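# Assemble the washed vacuum filter unit in its bench holder

### The arm

A 7-joint arm with a two-finger parallel gripper is mounted at the origin on the work surface. World frame = base frame: x ahead of the robot, y to its left, z up, the work surface at z = 0. Lengths are in mm, angles in rad, forces in N, time in s.
With the tool pointing down it reaches from about 400 to 875 mm from the base axis. Payload 4.4 kg.
Tool frame: the origin (TCP) lies on the centre line of the jaws, within the pads' length; the fingertips stand 25 mm ahead of it and the grasp point (between the pads) lies 6 mm ahead of it; z points along the fingers, x is the direction in which the jaws open and shut, and the axes are right-handed (so a half turn about z gives the same grasp; the last joint's range is limited). The gripper opens to 85 mm and grips with 20 to 120 N. Pads are 22 mm wide; open, the fingers measure 114 mm over their backs; the gripper's body (76 mm by 85 mm) begins 54 mm behind the grasp point. The pads swing forward as they close: fully open they stand 13 mm farther back than shut.
Start: joints at [-1.312, 0.628, 0.038, 1.517, -0.027, 0.996, -0.02], TCP at [207.405, 616.036, 256.313] pointing down, gripper open.
Joint ranges: [-3.06, 3.06], [-0.37, 2.12], [-1.25, 1.32], [0.18, 2.47], [-1.1, 4.24], [0.23, 1.98], [-2.94, 2.94]. Speed limits (rad/s): [2.57, 2.57, 3.14, 3.14, 3.14, 3.14, 3.14].

### API

Orientations are given as [roll, pitch, yaw] about the fixed x, y, z axes, in that order (R = Rz(yaw) Ry(pitch) Rx(roll)).
In Python, from cell import ctrl, cams gives the robot as it stands. The module is installed in compiled form; this text tells all that it offers.
- The arm moves only by the tool step_arm, never from a script. Its arguments are lists of equal length, an entry for each row: "linear": the shift along the tool's x, y, z in mm, a list of three; "yaw": the turn about the tool's z in rad; "gripper": the opening, from -1 (shut) to 1 (fully open). A call has 1 to 8 rows; each row is the pose to reach, as a shift and turn from the pose commanded when the call began, along the tool's axes at that moment; what a row does not reach only later rows make up. A row lasts 1/12 s, in which the tool goes at most 41.7 mm and 7.16 degrees, less where a joint would pass 70% of its speed; a pose out of reach is approached as far as the arm can. A call with a gripper value outside its range is refused whole. The fingers move at their own pace and stop on an object; the grip force is fixed at half the most. Time passes only in rows, so rows that repeat a pose let the fingers close. It gives the time, the measured TCP pose, the force and the opening at its end, in the units of the state.
- ctrl.read_state(): the state, without advancing time (a new reading comes with each control period).
- cams.get_image(name): name is "scene" or "top" or "wrist"; returns a dict with "frame" (384x512x3 uint8, red, green, blue), "depth" (384x512 float32, mm along the optical axis (not along the pixel's ray), 0 where there is no reading), "intrinsics" (3x3 intrinsics, pixels), "cam_to_world" (4x4, takes a point from camera to world coordinates). Camera axes: x right, y down, z forward; pixel columns grow to the right and rows downward; lengths in mm; the calibration is good to about 2 mm. A picture is of the moment at which its call begins.
- ctrl.finish_job(): hands the job in, once; it reports no verdict.
Trained networks look in the newest picture that a camera, given by its name, has taken for a name from the list of things; names that differ only in an ending like _2 or _b are one class to them, and where a whole thing is asked for, a point or a joint stands for the part that bears it (a point fixed in the world has none). Each returns a list of dicts, best first, with "conf" (0 to 1); they miss things now and then, are a little off and sometimes report something else, mostly with a low value. They report only what shows in the picture. A call takes as long as a camera call. They do not tell look-alikes from the thing itself.
- cams.regions_of(camera, name): "pixels" (384x512 bool, what is visible of it) and "pixel" ([column, row] in pixels, amid what is visible of it).
The state is a dict: "clock": time; "qpos": joint angles; "qd": joint speeds; "tau": joint torques, N m; "eef_pos": TCP position; "tool_rot": TCP orientation; "force": force on the tool from outside, world axes, zero at the start; "torque": the same for the moment, N m; "width": finger opening in mm.
Only numpy, scipy, OpenCV 4.12 (cv2) and the standard library are available. Lean on these libraries where they do the work, as an engineer would, in place of code of your own. Each camera call takes 0.05 s, during which the arm holds its last target.

### The job

Put the washed filter unit back together in its bench holder, building from the bottom up: first the receiver jar (closed bottom, hose nozzle at the side) upright in the holder's well, next the steel support plate plug-down in the jar's mouth, then the open funnel collar-down on the plate around its raised perforated disc, and last the cover with its knob up in the funnel's mouth. Seat each part fully and let go of it before fetching the next, keep the parts upright and set them down rather than drop them; which way the nozzle points does not matter. Leave the culture dishes, the bottle and the yellow rack where they stand, and finish with everything released and at rest.

Things in the scene. Friction and masses are not known exactly. Their poses are not given: they have to be found in the camera images.
- holder: Grey plastic bench holder, fixed: round base 128 mm across, 8 mm thick, with an open round well in the middle. The well's collar rises to 24 mm above the bench (92 mm across outside at most); inside it is 67 mm wide at the floor, flaring to about 83 mm at the mouth. Origin: centre of the underside, z up; the well's floor, where the jar stands, is 8 mm above it.
- receiver: Receiver jar, amber plastic, 130-210 g: closed bottom, open top, 60 mm outside diameter, 85 mm tall, mouth 54 mm wide, wall 3 mm. A thin hose nozzle (11 mm at its root) sticks out sideways along +y to 53 mm from the axis, 66 mm up: grip across the diameter clear of it. Origin: centre of the underside, z up. Starts upright at any yaw; seated 8 mm above the holder's origin.
- support: Steel support plate, 100-170 g, 25 mm tall. Plug 49 mm across from 0 to 12 mm, bevelled to 40 mm at its foot; flange 64 mm across from 12 to 20 mm (grip here; it rests on the jar's rim); raised perforated disc 47 mm across from 20 to 25 mm, bevelled to 41 mm. Origin: centre of the plug's underside, z up. Starts standing on its plug; seated 73 mm above the jar's origin.
- funnel: Funnel, amber plastic, 90-145 g: straight tube open at both ends, 60 mm outside diameter, 65 mm tall, bore 53 mm, with a 64 mm collar round the lowest 8 mm and small white marks; no nozzle. Origin: centre of the lower (collar) end, z up. Starts upright, collar down; seated it stands on the plate's flange, 20 mm above the plate's origin.
- cover: Cover, amber plastic, 48-78 g, 32 mm tall. Plug 46 mm across from 0 to 8 mm, bevelled to 38 mm at its foot; disc 66 mm across from 8 to 14 mm; round knob 20 mm across from 14 to 32 mm (grip here). Origin: centre of the plug's underside, z up. Starts standing on its plug, knob up; seated its disc rests on the funnel's rim, origin 57 mm above the funnel's.
- dishes: Bystander: stack of three white culture dishes, 58 mm across, 33 mm tall, one loose body. Origin: centre of the underside.
- bottle: Bystander: brown reagent bottle with blue cap, 68 mm across, 150 mm tall, loose, beyond the far side of the work. Origin: centre of the underside.
- rack: Bystander: low yellow tube rack, 67 by 205 mm (long side along its y), 28 mm tall, with rows of dark holes, loose, beyond the far side of the work. Origin: centre of the underside.
Mind the look-alikes: they are no part of the job. What is shaped like the support but turquoise is not meant. What is shaped like the receiver but red is not meant.

How it is judged (in metres and radians):
On the way, in this order (a step that is already met when the one before it is completed fails the run):
1. receiver jar seated in the holder's well and let go (horizontal distance between receiver and holder below 0.006 m and z of receiver in the frame of holder between 0.005 and 0.011 m and angle between receiver's own z axis and vertical below 0.06 rad and contact force between the fingers and receiver below 0.1 N), for 0.2 s.
2. support plate seated in the mouth of the receiver jar and let go (horizontal distance between receiver and holder below 0.006 m and z of receiver in the frame of holder between 0.005 and 0.011 m and angle between each of receiver, support's own z axis and vertical below 0.06 rad and horizontal distance between support and receiver below 0.006 m and z of support in the frame of receiver between 0.07 and 0.076 m and contact force between the fingers and support below 0.1 N), for 0.2 s.
3. funnel seated on the support plate, around its raised disc, and let go (horizontal distance between receiver and holder below 0.006 m and z of receiver in the frame of holder between 0.005 and 0.011 m and angle between each of receiver, support, funnel's own z axis and vertical below 0.06 rad and horizontal distance between support and receiver below 0.006 m and z of support in the frame of receiver between 0.07 and 0.076 m and horizontal distance between funnel and support below 0.006 m and z of funnel in the frame of support between 0.017 and 0.023 m and contact force between the fingers and funnel below 0.1 N), for 0.2 s.
4. cover seated in the mouth of the funnel and let go (horizontal distance between receiver and holder below 0.006 m and z of receiver in the frame of holder between 0.005 and 0.011 m and angle between each of receiver, support, funnel, cover's own z axis and vertical below 0.06 rad and horizontal distance between support and receiver below 0.006 m and z of support in the frame of receiver between 0.07 and 0.076 m and horizontal distance between funnel and support below 0.006 m and z of funnel in the frame of support between 0.017 and 0.023 m and horizontal distance between cover and funnel below 0.006 m and z of cover in the frame of funnel between 0.054 and 0.06 m and contact force between the fingers and cover below 0.1 N), for 0.2 s.
At the end, for the whole second after the job is handed in: Jar in the holder's well (axis within 6 mm of the well's, height within 3 mm of fully down), support plate in the jar, funnel on the plate and cover in the funnel, each within 6 mm of the axis of the part below and within 3 mm of its seated height, all upright within 0.06 rad, released and at rest (all of step 4 and contact force between the fingers and receiver below 0.1 N and contact force between the fingers and support below 0.1 N and contact force between the fingers and funnel below 0.1 N and linear speed of each of receiver, support, funnel, cover below 0.02 m/s and angular speed of each of receiver, support, funnel, cover below 0.2 rad/s); the robot touches nothing.
It fails at once if a part of the unit was dropped (fell freely by more than about 3 cm) or knocked away ((linear speed of receiver above 0.8 m/s and contact force between the fingers and receiver below 0.1 N) or (linear speed of support above 0.8 m/s and contact force between the fingers and support below 0.1 N) or (linear speed of funnel above 0.8 m/s and contact force between the fingers and funnel below 0.1 N) or (linear speed of cover above 0.8 m/s and contact force between the fingers and cover below 0.1 N)).
It fails at once if a part of the unit was tipped by more than 35 degrees (angle between any of receiver, support, funnel, cover's own z axis and vertical above 0.6 rad).
It fails at once if the dishes, the bottle or the rack were moved by more than 15 mm (distance of any of dishes, bottle, rack from where it was at the start of the episode above 0.015 m).
It also fails if it takes over 141 s, if anything falls off the work surface, if the arm or the gripper's body presses on something with over 40 N, if the wrist force passes 120 N, or if a joint passes its speed limit or range.

## Working session

There is one attempt and no reset: what is moved stays moved. The work goes in short steps, Python scripts to look and compute and a tool call to move; the robot and the scene stay as the last step left them, time stands still between calls to the robot, and variables do not carry over. Pictures are saved under pics/ and viewed, and the job is handed in when it is done.

Besides the shell and the picture viewer there is one more tool, called by a JSON object that holds its "op" and its "data". step_arm: Moves the arm, as the interface text tells. Its arguments: {"type":"object","properties":{"linear":{"type":"array"},"yaw":{"type":"array"},"gripper":{"type":"array"}},"required":["linear","yaw","gripper"]}

```bash
mkdir -p pics; ls; python3 - <<'E'
from cell import ctrl,cams
import cv2
s=ctrl.read_state();print({k:s[k] for k in('clock','eef_pos','tool_rot','width','force')})
for n in('scene','top','wrist'):
    i=cams.get_image(n);cv2.imwrite(f'pics/a_{n}.png',i['frame'][:,:,::-1]);print(n,i['cam_to_world'].round(2).tolist(),i['intrinsics'].tolist())
E
```

```text
pics
{'clock': 0.0, 'eef_pos': array([207.21466511, 615.4818034 , 255.41107039]), 'tool_rot': array([3.14157070e+00, 1.86202550e-03, 1.24597345e+00]), 'width': 85.87483314152253, 'force': array([ 0.35335577,  0.02231167, -0.2954656 ])}
scene [[-0.7, 0.6, -0.38, 1185.37], [0.71, 0.59, -0.38, 671.46], [-0.0, -0.54, -0.84, 1320.03], [0.0, 0.0, 0.0, 1.0]] [[445.71699888815755, 0.0, 250.2769428832043], [0.0, 445.71699888815755, 188.00211585014836], [0.0, 0.0, 1.0]]
top [[-0.0, -0.99, 0.16, 393.23], [-1.0, 0.0, -0.0, 103.81], [0.0, -0.16, -0.99, 1281.55], [0.0, 0.0, 0.0, 1.0]] [[352.57490835303406, 0.0, 253.0720325453862], [0.0, 352.57490835303406, 194.30584498844416], [0.0, 0.0, 1.0]]
wrist [[0.32, 0.91, 0.27, 137.27], [0.95, -0.31, -0.1, 640.56], [-0.0, 0.29, -0.96, 374.28], [0.0, 0.0, 0.0, 1.0]] [[318.35925265570233, 0.0, 255.30483191538866], [0.0, 318.35925265570233, 191.84439462611098], [0.0, 0.0, 1.0]]
```

View pics/a_scene.png

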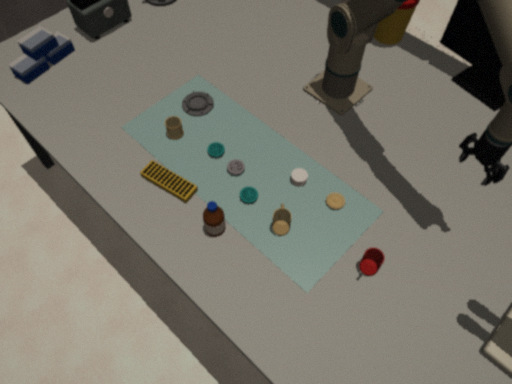

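View pics/a_top.png

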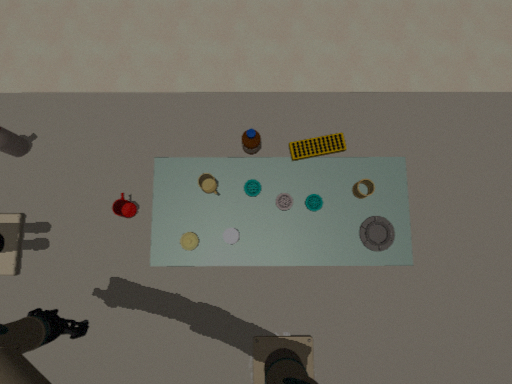

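```bash
cat > h.py <<'E'
from cell import ctrl,cams
import numpy as np,cv2
def pts(im,m):
    d=im['depth'];K=im['intrinsics'];T=im['cam_to_world']
    v,u=np.nonzero(m&(d>0));z=d[v,u]
    p=np.c_[(u-K[0,2])*z/K[0,0],(v-K[1,2])*z/K[1,1],z]
    return p@T[:3,:3].T+T[:3,3]
def circ(p):
    # algebraic fit, with trimming
    p=p[:,:2]
    for _ in range(4):
        A=np.c_[2*p,np.ones(len(p))];s=np.linalg.lstsq(A,(p**2).sum(1),rcond=None)[0]
        r=np.sqrt(s[2]+s[0]**2+s[1]**2);e=np.abs(np.hypot(*(p-s[:2]).T)-r)
        p=p[e<max(2.0*np.median(e),1)]
    return s[0],s[1],r
def proj(im,P):
    T=np.linalg.inv(im['cam_to_world']);q=T[:3,:3]@np.asarray(P,float)+T[:3,3];q=im['intrinsics']@q;return q[:2]/q[2]
E
python3 - <<'E'
from h import *
for c in('top','scene'):
    im=cams.get_image(c)
    for n in('holder','receiver','support','funnel','cover','dishes','bottle','rack'):
        for r in cams.regions_of(c,n):
            if r['conf']<.2: continue
            P=pts(im,r['pixels'])
            if len(P)<5: print(c,n,r['conf'],'few');continue
            z=np.percentile(P[:,2],[2,50,98]);t=P[P[:,2]>z[2]-5]
            # hull of the top slice
            (x,y),rad=cv2.minEnclosingCircle(t[:,:2].astype(np.float32))
            col=im['frame'][r['pixels']].mean(0).round()
            print(c,n,round(r['conf'],2),r['pixel'],len(P),z.round(),'top',round(x),round(y),round(rad),col, P[:,:2].min(0).round(),P[:,:2].max(0).round())
E
```

```text
top holder 0.68 [376.6, 235.5] 1006 [ 1.  8. 25.] top 455 -344 47 [68. 65. 62.] [ 392. -410.] [ 518. -282.]
top receiver 0.79 [205.9, 184.2] 322 [-1. 35. 87.] top 634 263 30 [98. 87. 57.] [594. 230.] [663. 305.]
top receiver 0.6 [123.6, 208.2] 387 [-1. 43. 86.] top 544 553 30 [84. 16. 13.] [515. 522.] [589. 614.]
top support 0.76 [284.9, 200.7] 252 [ 2. 22. 29.] top 565 -14 29 [99. 92. 89.] [540. -45.] [604.  19.]
top support 0.69 [374.2, 233.8] 1022 [ 1.  8. 25.] top 455 -344 47 [69. 66. 62.] [ 392. -408.] [ 519. -280.]
top support 0.5 [311.9, 202.1] 226 [15. 22. 30.] top 565 -116 27 [ 8. 86. 79.] [ 539. -145.] [598. -89.]
top support 0.48 [249.3, 190.2] 225 [15. 22. 29.] top 624 108 26 [12. 90. 83.] [594.  72.] [651. 134.]
top funnel 0.64 [364.3, 185.3] 293 [-2. 35. 68.] top 615 -296 31 [77. 70. 48.] [ 583. -347.] [ 645. -263.]
top cover 0.73 [188.5, 243.8] 278 [ 1. 14. 34.] top 431 329 9 [126. 119.  79.] [399. 298.] [463. 360.]
top dishes 0.78 [232.0, 233.1] 178 [27. 32. 37.] top 447 179 26 [134. 134. 136.] [419. 155.] [471. 204.]
top bottle 0.96 [251.5, 141.8] 353 [ 24. 104. 152.
[... 841 characters left out ...]
 30.] top 567 -112 28 [30. 84. 77.] [ 535. -148.] [595. -85.]
scene support 0.57 [248.6, 195.4] 246 [11. 22. 30.] top 625 111 29 [33. 87. 80.] [581.  75.] [651. 138.]
scene funnel 0.92 [173.3, 124.9] 339 [ 5. 39. 68.] top 613 -291 31 [76. 67. 48.] [ 582. -324.] [ 644. -260.]
scene cover 0.5 [278.4, 221.8] 408 [ 4. 51. 86.] top 631 265 31 [101.  85.  57.] [601. 237.] [662. 297.]
scene dishes 0.6 [301.0, 174.6] 255 [ 0. 31. 38.] top 446 184 29 [144. 138. 128.] [392. 154.] [477. 212.]
scene bottle 0.64 [212.6, 221.2] 659 [ -1.  93. 152.] top 784 110 16 [61. 49. 44.] [716.  21.] [818. 145.]
scene rack 0.93 [166.5, 181.4] 1160 [-0. 27. 33.] top 778 -132 104 [93. 77. 34.] [ 717. -253.] [825. -28.]
```

Top view: the holder is at pixel (377,234), the amber jar with its nozzle at (207,184), and the steel support at (285,201). The turquoise look-alikes are at (252,188) and (314,202), the funnel at (363,188), and the cover at (190,241). Next I'll refine the jar's position and find which way its nozzle points.

```bash
cat >> h.py <<'E'
def go(x,y,z,yaw=None):
    """print tool-frame shift from the current pose to TCP target"""
    from scipy.spatial.transform import Rotation as R
    s=ctrl.read_state();r=R.from_euler('xyz',s['tool_rot'])
    d=r.inv().apply(np.array([x,y,z])-s['eef_pos'])
    dy=0 if yaw is None else -((yaw-s['tool_rot'][2]+np.pi/2)%np.pi-np.pi/2)
    print('shift',d.round(1),'turn',round(dy,3),'| now',s['eef_pos'].round(1),s['tool_rot'].round(3),'q7',s['qpos'][6].round(2),'t',round(s['clock'],2),'w',round(s['width'],1))
E
python3 - <<'E'
from h import *
for c in('top','scene'):
    im=cams.get_image(c)
    r=[r for r in cams.regions_of(c,'receiver') if abs(r['pixel'][0]-(206 if c=='top' else 281))<10][0]
    m=cv2.dilate(r['pixels'].astype(np.uint8),np.ones((9,9)))>0
    P=pts(im,m);print(c,circ(P[P[:,2]>82]),(P[:,2]>82).sum())
    q=P[(P[:,2]>55)&(P[:,2]<78)];d=q[:,:2]-[632.5,264];rr=np.hypot(*d.T);k=rr>34
    print(k.sum(),np.c_[q,rr][k].round()[:25].tolist(),np.arctan2(*d[k].mean(0)[::-1]))
go(632,264,200)
E
```

```text
top (np.float64(633.7146094216702), np.float64(263.2578852753452), np.float64(28.47817240853478)) 43
15 [[608.0, 237.0, 70.0, 36.0], [604.0, 241.0, 73.0, 37.0], [605.0, 238.0, 68.0, 38.0], [605.0, 234.0, 68.0, 41.0], [601.0, 237.0, 72.0, 41.0], [601.0, 234.0, 72.0, 44.0], [602.0, 231.0, 66.0, 45.0], [598.0, 237.0, 71.0, 44.0], [598.0, 234.0, 71.0, 46.0], [598.0, 231.0, 67.0, 48.0], [597.0, 227.0, 73.0, 52.0], [594.0, 234.0, 69.0, 49.0], [595.0, 231.0, 68.0, 51.0], [595.0, 227.0, 66.0, 53.0], [591.0, 231.0, 66.0, 53.0]] -2.3956122205450074
scene (np.float64(632.3681718654748), np.float64(266.7609339754773), np.float64(28.404127376112108)) 54
11 [[592.0, 231.0, 70.0, 53.0], [588.0, 232.0, 68.0, 54.0], [598.0, 232.0, 74.0, 47.0], [591.0, 231.0, 63.0, 53.0], [593.0, 237.0, 73.0, 48.0], [598.0, 233.0, 67.0, 47.0], [597.0, 236.0, 71.0, 45.0], [596.0, 239.0, 72.0, 45.0], [599.0, 234.0, 63.0, 45.0], [598.0, 237.0, 67.0, 43.0], [598.0, 241.0, 72.0, 41.0]] -2.4760488191109964
shift [-198.1  514.7   56.3] turn 0 | now [207.4 616.  256.3] [3.142 0.    1.246] q7 -0.02 t 1.25 w 85.6
```

{"op": "step_arm", "data": {"linear": [[-20,50,0],[-45,90,0],[-60,130,0],[-80,170,0],[-95,210,0],[-110,250,0],[-125,290,0],[-125,290,0]], "yaw": [0.12,0.24,0.36,0.48,0.6,0.72,0.84,0.96], "gripper": [1,1,1,1,1,1,1,1]}}

```text
clock: 1.92
eef_pos: [446.7, 400.6, 256.9]
tool_rot: [3.139, -0.003, 0.275]
force: [0.4, -0.6, 0.4]
width: 85.4
```

```bash
python3 - <<'E'
from h import *
go(633,264,220,-0.86)
E
```

```text
shift [142.2 181.9  37.7] turn 1.135 | now [446.7 400.6 256.9] [ 3.139e+00 -3.000e-03  2.750e-01] q7 -0.31 t 1.92 w 85.4
```

{"op": "step_arm", "data": {"linear": [[24,30,0],[48,60,5],[72,90,10],[96,120,20],[120,150,30],[142,182,37],[142,182,37],[142,182,37]], "yaw": [0.12,0.24,0.36,0.48,0.6,0.72,0.84,0.96], "gripper": [1,1,1,1,1,1,1,1]}}

```text
clock: 2.58
eef_pos: [632.0, 266.5, 218.5]
tool_rot: [3.14, -0.002, -0.685]
force: [-0.6, 1.2, -0.6]
width: 85.8
```

{"op": "step_arm", "data": {"linear": [[0,0,0],[0,0,0],[0,0,0],[0,0,0]], "yaw": [0.12,0.175,0.175,0.175], "gripper": [1,1,1,1]}}

```text
clock: 2.92
eef_pos: [629.8, 270.7, 219.2]
tool_rot: [3.141, 0.0, -0.847]
force: [-1.0, 0.0, 0.1]
width: 85.4
```

```bash
cat >> h.py <<'E'
def show(c,f,P=None):
    im=cams.get_image(c);b=im['frame'][:,:,::-1].copy()
    if P is not None:
        u=proj(im,P);cv2.drawMarker(b,tuple(int(t) for t in u),(0,0,255))
    cv2.imwrite('pics/'+f,b);return im
E
python3 - <<'E'
from h import *
im=show('wrist','b1.png')
for r in cams.regions_of('wrist','receiver'):
    P=pts(im,r['pixels']);k=P[:,2]>80
    print(r['conf'],r['pixel'],k.sum(),P[:,2].max(),circ(P[k]) if k.sum()>20 else 0)
    q=P[(P[:,2]>58)&(P[:,2]<75)];d=q[:,:2]-[633,264];kk=np.hypot(*d.T)>35;
    if kk.sum():print(kk.sum(),np.arctan2(*d[kk].mean(0)[::-1]))
go(633,264,150,-0.86)
E
```

```text
0.62 [4.3, 50.4] 0 12.636889871722246 0
0.59 [263.4, 186.7] 975 87.97046417787038 (np.float64(632.7701335486247), np.float64(265.00071068968407), np.float64(28.022689911513886))
176 -2.457523430988954
shift [ 7.1  2.1 69.4] turn 0.013 | now [629.9 270.7 219.4] [-3.141  0.    -0.847] q7 -0.92 t 3.02 w 85.2
```

View pics/b1.png

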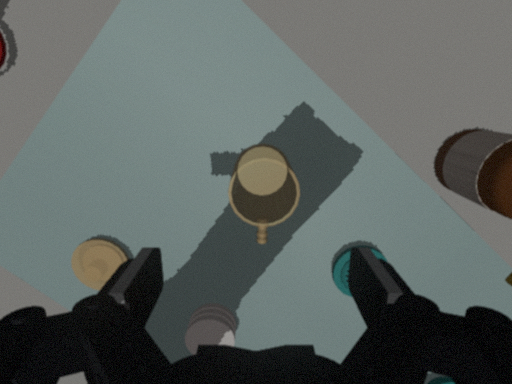

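The wrist view shows the jar mouth at (265,193) with the nozzle pointing straight down the image. The jaw axis is therefore clear of it.

{"op": "step_arm", "data": {"linear": [[6,2,30],[6,2,70],[6,2,105],[6,2,130],[6,2,145],[6,2,158],[6,2,158],[6,2,158]], "yaw": [0.01,0.01,0.01,0.01,0.01,0.01,0.01,0.01], "gripper": [1,1,1,1,1,1,1,1]}}

```text
clock: 3.68
eef_pos: [633.0, 264.7, 61.9]
tool_rot: [-3.141, -0.0, -0.859]
force: [-0.7, -0.4, 0.9]
width: 85.1
```

```bash
python3 - <<'E'
from h import *
show('wrist','b2.png')
go(632.8,264.8,60,-0.86)
E
```

```text
shift [-0.5  0.6  2.8] turn 0.001 | now [633.6 264.8  62.8] [-3.139e+00 -1.000e-03 -8.590e-01] q7 -0.83 t 3.73 w 85.6
```

View pics/b2.png

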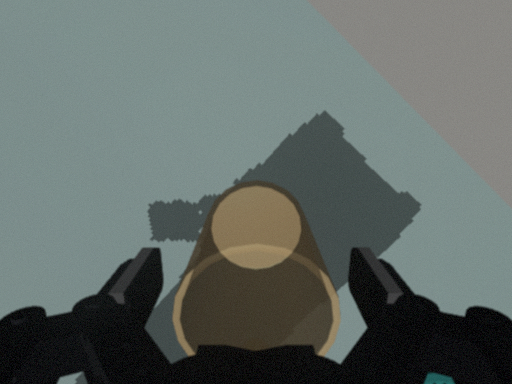

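The jar mouth, around (257,305), is centred between the jaws. I'll close them.

{"op": "step_arm", "data": {"linear": [[0,0,1],[0,0,1],[0,0,1],[0,0,1],[0,0,1],[0,0,1],[0,0,1],[0,0,1]], "yaw": [0,0,0,0,0,0,0,0], "gripper": [-1,-1,-1,-1,-1,-1,-1,-1]}}

```text
clock: 4.4
eef_pos: [633.5, 265.0, 62.0]
tool_rot: [-3.139, -0.001, -0.859]
force: [0.0, 0.5, 7.0]
width: 57.5
```

{"op": "step_arm", "data": {"linear": [[0,0,0],[0,0,0],[0,0,-10],[0,0,-30],[0,0,-60],[0,0,-90],[0,0,-110],[0,0,-110]], "yaw": [0,0,0,0,0,0,0,0], "gripper": [-1,-1,-1,-1,-1,-1,-1,-1]}}

```text
clock: 5.07
eef_pos: [635.1, 265.1, 175.8]
tool_rot: [-3.134, -0.003, -0.859]
force: [0.9, -0.0, -0.3]
width: 57.9
```

```bash
python3 - <<'E'
from h import *
show('wrist','b3.png')
im=show('top','b3t.png')
for r in cams.regions_of('top','holder')[:2]:
    P=pts(im,r['pixels']);k=(P[:,2]>19)&(P[:,2]<30);q=P[k]
    (x,y),rad=cv2.minEnclosingCircle(q[:,:2].astype(np.float32))
    e=P[(P[:,2]<14)&(P[:,2]>4)];(x2,y2),r2=cv2.minEnclosingCircle(e[:,:2].astype(np.float32))
    print(r['conf'],circ(q),x,y,rad,x2,y2,r2)
go(455,-344,168,-0.86)
E
```

```text
0.59 (np.float64(455.26746053799667), np.float64(-345.100022574184), np.float64(42.305345397111715)) 452.30181884765625 -342.60205078125 53.27024841308594 454.2767333984375 -345.3672790527344 64.8739013671875
shift [345.7 531.2   1.9] turn 0.001 | now [631.4 264.7 169.6] [ 3.14e+00  1.00e-03 -8.59e-01] q7 -0.89 t 5.22 w 57.8
```

View pics/b3.png

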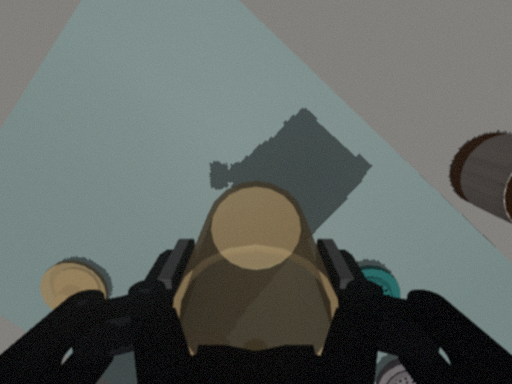

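The jar is lifted and upright in the grip, at about (257,270). I'll carry it to the holder at about (455,-345).

{"op": "step_arm", "data": {"linear": [[13,20,0],[33,50,0],[55,85,0],[78,120,0],[101,155,0],[124,190,0],[147,225,0],[170,260,0]], "yaw": [0,0,0,0,0,0,0,0], "gripper": [-1,-1,-1,-1,-1,-1,-1,-1]}}

```text
clock: 5.88
eef_pos: [544.7, -34.1, 168.7]
tool_rot: [3.139, 0.002, -0.858]
force: [0.1, 0.1, -1.6]
width: 58.0
```

{"op": "step_arm", "data": {"linear": [[23,35,0],[46,70,0],[69,106,0],[92,141,0],[115,177,0],[138,212,0],[156,245,0],[170,263,0]], "yaw": [0,0,0,0,0,0,0,0], "gripper": [-1,-1,-1,-1,-1,-1,-1,-1]}}

```text
clock: 6.55
eef_pos: [454.4, -338.1, 169.1]
tool_rot: [3.137, 0.002, -0.865]
force: [-1.9, 0.3, -1.9]
width: 57.7
```

{"op": "step_arm", "data": {"linear": [[0,0,0],[0,0,0],[0,0,0]], "yaw": [0,0,0], "gripper": [-1,-1,-1]}}

```text
clock: 6.8
eef_pos: [458.4, -331.6, 168.9]
tool_rot: [-3.141, 0.004, -0.858]
force: [-0.0, 0.5, -2.0]
width: 58.2
```

```bash
python3 - <<'E'
from h import *
show('wrist','b4.png')
go(455,-344.8,110,-0.86)
E
```

```text
shift [ 8.  11.9 59.1] turn 0.003 | now [ 458.9 -331.2  169.1] [-3.141e+00  3.000e-03 -8.570e-01] q7 0.13 t 6.85 w 58.1
```

View pics/b4.png

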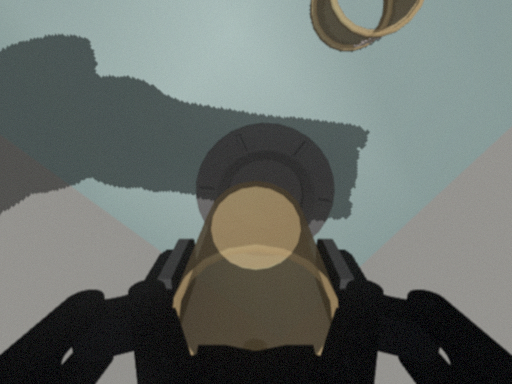

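```bash
python3 - <<'E'
from h import *
im=cams.get_image('wrist')
for r in cams.regions_of('wrist','holder')[:3]:
    P=pts(im,r['pixels']);q=P[(P[:,2]>20)&(P[:,2]<28)];e=P[(P[:,2]<12)&(P[:,2]>5)]
    print(r['conf'],r['pixel'],len(P),len(q),len(e))
    for p,R in((q,46),(e,64)):
        # fit centre with the outer radius: outermost points
        from scipy.optimize import least_squares
        c0=np.array([455,-345.]);d=p[:,:2]-c0;a=np.arctan2(d[:,1],d[:,0]);rr=np.hypot(*d.T)
        out=[]
        for b in np.linspace(-np.pi,np.pi,37)[:-1]:
            k=(a>=b)&(a<b+.175)
            if k.sum()>4: out.append(p[k][np.argsort(rr[k])[-3:],:2].mean(0))
        out=np.array(out)
        if len(out)>5:
            s=least_squares(lambda v:np.hypot(*(out-v).T)-R,c0,loss='soft_l1');print(R,len(out),s.x.round(1),np.abs(s.fun).mean().round(2),circ(out))
E
```

```text
0.79 [270.4, 167.7] 8518 1549 6001
46 21 [ 453.2 -345.2] 0.44 (np.float64(454.4070415916608), np.float64(-344.83332077729153), np.float64(45.04100478798851))
64 25 [ 454.3 -345. ] 0.49 (np.float64(454.91299470113677), np.float64(-344.55595241302194), np.float64(63.23954480933928))
```

{"op": "step_arm", "data": {"linear": [[7.5,12.4,0],[7.5,12.4,20],[7.5,12.4,45],[7.5,12.4,65],[7.5,12.4,75],[7.5,12.4,82],[7.5,12.4,82],[7.5,12.4,82]], "yaw": [0,0,0,0,0,0,0,0], "gripper": [-1,-1,-1,-1,-1,-1,-1,-1]}}

```text
clock: 7.62
eef_pos: [454.7, -347.2, 88.7]
tool_rot: [-3.142, -0.001, -0.858]
force: [-0.3, 0.4, -1.5]
width: 57.9
```

```bash
python3 - <<'E'
from h import *
go(454.4,-345,70,-0.86)
E
```

```text
shift [-1.8 -1.2 18.7] turn 0.002 | now [ 454.7 -347.2   88.7] [-3.142e+00 -1.000e-03 -8.580e-01] q7 0.21 t 7.62 w 57.9
```

{"op": "step_arm", "data": {"linear": [[-1.5,-1,3],[-1.5,-1,7],[-1.5,-1,11],[-1.5,-1,14],[-1.5,-1,16],[-1.5,-1,17],[-1.5,-1,17],[-1.5,-1,17]], "yaw": [0,0,0,0,0,0,0,0], "gripper": [-1,-1,-1,-1,-1,-1,-1,-1]}}

```text
clock: 8.28
eef_pos: [454.0, -345.4, 71.3]
tool_rot: [3.142, 0.0, -0.859]
force: [-0.2, -0.4, -2.0]
width: 57.9
```

```bash
python3 - <<'E'
from h import *
go(454.4,-345,70,-0.86)
print(ctrl.read_state()['force'])
E
```

```text
shift [-0.1 -0.6  1.3] turn 0.001 | now [ 454.  -345.4   71.3] [ 3.142  0.    -0.859] q7 0.22 t 8.28 w 57.9
[-0.1920256  -0.3819899  -2.01195068]
```

{"op": "step_arm", "data": {"linear": [[0,0,0.7],[0,0,1.4],[0,0,2.1],[0,0,2.1]], "yaw": [0,0,0,0], "gripper": [-1,-1,-1,-1]}}

```text
clock: 8.62
eef_pos: [454.1, -345.5, 69.9]
tool_rot: [-3.141, -0.0, -0.859]
force: [-1.3, 0.9, 4.9]
width: 57.6
```

{"op": "step_arm", "data": {"linear": [[0,0,0],[0,0,0],[0,0,0],[0,0,0],[0,0,-15],[0,0,-45],[0,0,-85],[0,0,-125]], "yaw": [0,0,0,0,0,0,0,0], "gripper": [1,1,1,1,1,1,1,1]}}

```text
clock: 9.28
eef_pos: [453.3, -344.9, 194.8]
tool_rot: [3.141, 0.002, -0.859]
force: [0.8, -0.5, -0.6]
width: 85.4
```

{"op": "step_arm", "data": {"linear": [[-5,-25,-40],[-5,-45,-40],[-5,-45,-40],[-5,-45,-40]], "yaw": [0,0,0,0], "gripper": [1,1,1,1]}}

```text
clock: 9.62
eef_pos: [486.2, -310.7, 234.5]
tool_rot: [-3.14, -0.001, -0.855]
force: [0.5, 0.1, -0.2]
width: 85.2
```

```bash
python3 - <<'E'
from h import *
im=show('wrist','b5.png')
for r in cams.regions_of('wrist','receiver')[:2]:
    P=pts(im,r['pixels']);k=P[:,2]>P[:,2].max()-6
    print(r['conf'],r['pixel'],k.sum(),np.median(P[k,2]),P[:,2].max(),circ(P[k]))
go(565,-12,180)
E
```

```text
0.93 [260.4, 232.1] 765 93.83965028084083 96.64428051809722 (np.float64(453.4585053602365), np.float64(-345.3440893707469), np.float64(28.122764193258842))
shift [-174.5 -257.6   53.5] turn 0 | now [ 483.9 -312.3  233.5] [ 3.14e+00  1.00e-03 -8.59e-01] q7 0.02 t 9.72 w 85.7
```

View pics/b5.png

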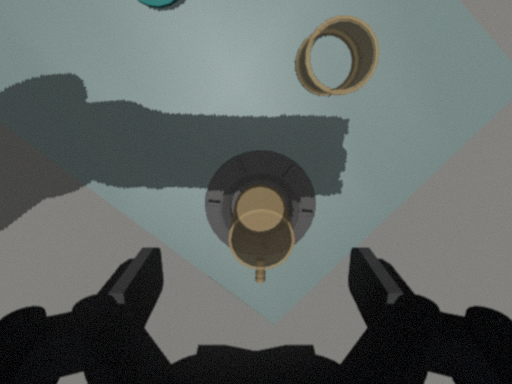

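The wrist view shows the jar upright in the well at (260,235). Its rim is at z≈94 and its axis is within about 1 mm of the holder's. The support is next.

{"op": "step_arm", "data": {"linear": [[-24,-35,0],[-48,-70,0],[-72,-105,0],[-96,-140,0],[-120,-175,0],[-144,-210,0],[-160,-235,0],[-165,-240,0]], "yaw": [0,0,0,0,0,0,0,0], "gripper": [1,1,1,1,1,1,1,1]}}

```text
clock: 10.38
eef_pos: [559.7, -23.6, 232.6]
tool_rot: [-3.141, 0.004, -0.851]
force: [0.7, 0.3, 0.1]
width: 85.3
```

{"op": "step_arm", "data": {"linear": [[0,0,15],[0,0,30],[0,0,30],[0,0,30]], "yaw": [0,0,0,0], "gripper": [1,1,1,1]}}

```text
clock: 10.72
eef_pos: [557.6, -31.8, 203.2]
tool_rot: [3.139, 0.001, -0.861]
force: [-0.9, -0.3, 0.5]
width: 85.4
```

```bash
cat >> h.py <<'E'
def fing(im):
    from scipy.spatial.transform import Rotation as R
    s=ctrl.read_state();r=R.from_euler('xyz',s['tool_rot'])
    d=im['depth'];m=(d>0)&(d<190);m[:200]=0
    P=r.inv().apply(pts(im,m)-s['eef_pos'])
    for sg in(-1,1):
        k=(P[:,0]*sg>10)&(np.abs(P[:,1])<14)&(P[:,2]<40)
        print('finger',sg,k.sum(),'max z',np.percentile(P[k,2],[90,99,100]).round(1) if k.sum() else 0,'inner x',np.percentile(P[k,0]*sg,[1,5]).round(1) if k.sum() else 0)
E
python3 - <<'E'
from h import *
im=show('wrist','b6.png')
fing(im)
for r in cams.regions_of('wrist','support')[:4]:
    P=pts(im,r['pixels']);out=[]
    k=(P[:,2]>14);p=P[k]
    c0=np.median(p[:,:2],0);d=p[:,:2]-c0;a=np.arctan2(d[:,1],d[:,0]);rr=np.hypot(*d.T)
    out=[p[(a>=b)&(a<b+.175)][np.argsort(rr[(a>=b)&(a<b+.175)])[-3:],:2].mean(0) for b in np.linspace(-np.pi,np.pi,37)[:-1] if ((a>=b)&(a<b+.175)).sum()>4]
    q=P[P[:,2]>24.5]
    print(r['conf'],r['pixel'],np.array(circ(np.array(out))).round(1),'disc',len(q),np.array(circ(q)).round(1),cv2.minEnclosingCircle(q[:,:2].astype(np.float32)),im['frame'][r['pixels']].mean(0).round())
go(565,-12,28,-.86)
E
```

```text
finger -1 11982 max z [-8.7  7.4 11.8] inner x [10.8 13.8]
finger 1 11640 max z [-8.   7.5 12.3] inner x [10.8 13.7]
0.96 [325.4, 219.7] [ 566.4 -118.2   31.4] disc 1370 [ 566.7 -117.9   17.4] ((566.15185546875, -118.06423950195312), 22.97480583190918) [37. 86. 84.]
0.87 [247.3, 153.1] [570.2 -10.7  31.4] disc 1672 [570.2 -10.7  17.4] ((570.2200927734375, -10.675561904907227), 22.77721405029297) [84. 81. 83.]
0.65 [183.4, 26.7] [620.6 103.6  31.3] disc 2008 [618.6 101.8  15.9] ((620.4535522460938, 103.10442352294922), 22.727283477783203) [ 49. 107. 105.]
shift [-11.  -17.6 176.5] turn -0.001 | now [558.8 -31.7 204.5] [ 3.141e+00 -1.000e-03 -8.610e-01] q7 -0.45 t 10.82 w 85.7
```

View pics/b6.png

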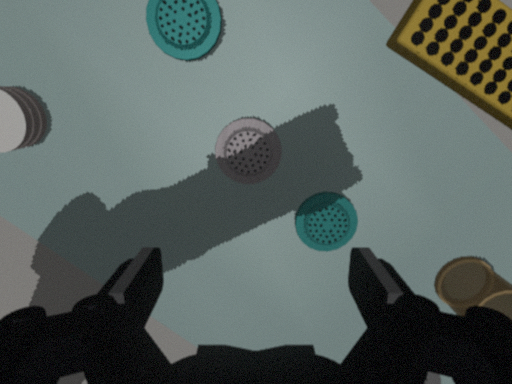

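The steel support is at (248,152) in the wrist view, between the turquoise look-alikes at (184,22) and (326,221). I'll move over it, descend, and measure again.

```bash
python3 - <<'E'
from h import *
go(570.2,-10.7,100,-.86)
E
```

```text
shift [ -8.6 -22.4 104.5] turn -0.001 | now [558.8 -31.7 204.5] [ 3.141e+00 -1.000e-03 -8.610e-01] q7 -0.45 t 10.82 w 85.7
```

{"op": "step_arm", "data": {"linear": [[-8.6,-22.4,20],[-8.6,-22.4,50],[-8.6,-22.4,80],[-8.6,-22.4,104],[-8.6,-22.4,104],[-8.6,-22.4,104]], "yaw": [0,0,0,0,0,0], "gripper": [1,1,1,1,1,1]}}

```text
clock: 11.32
eef_pos: [569.9, -10.1, 100.2]
tool_rot: [3.14, 0.001, -0.86]
force: [0.9, 0.6, 1.2]
width: 85.4
```

```bash
cat >> h.py <<'E'
def outer(P,zlo):
    p=P[P[:,2]>zlo];c0=(p[:,:2].max(0)+p[:,:2].min(0))/2;d=p[:,:2]-c0;a=np.arctan2(d[:,1],d[:,0]);rr=np.hypot(*d.T);o=[]
    for b in np.linspace(-np.pi,np.pi,37)[:-1]:
        k=(a>=b)&(a<b+.175)
        if k.sum()>4:o.append(p[k][np.argsort(rr[k])[-3:],:2].mean(0))
    return np.array(circ(np.array(o))).round(1)
E
python3 - <<'E'
from h import *
im=show('wrist','b7.png')
for r in cams.regions_of('wrist','support')[:4]:
    P=pts(im,r['pixels']);q=P[P[:,2]>24.5]
    print(r['conf'],r['pixel'],outer(P,14),[np.round(t,1) for t in cv2.minEnclosingCircle(q[:,:2].astype(np.float32))],im['frame'][r['pixels']].mean(0).round())
go(570.2,-10.7,25,-.86)
E
```

```text
0.81 [341.3, 311.5] [543.8 -74.2  45.7] [array([574. , -73.8]), np.float64(61.3)] [39. 92. 90.]
shift [-0.6  1.5 77. ] turn 0.0 | now [571.5 -10.1 102. ] [-3.14e+00 -2.00e-03 -8.60e-01] q7 -0.4 t 11.42 w 85.4
```

View pics/b7.png

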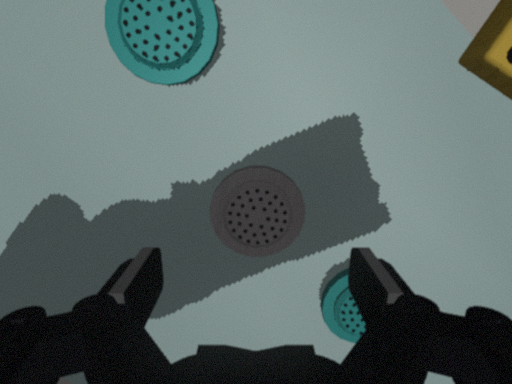

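```bash
python3 - <<'E'
from h import *
im=cams.get_image('wrist')
m=np.zeros((384,512),bool);m[150:270,195:320]=1
P=pts(im,m);print(outer(P[P[:,2]<40],14)); q=P[(P[:,2]>24)&(P[:,2]<40)];print(cv2.minEnclosingCircle(q[:,:2].astype(np.float32)))
go(570.2,-10.7,25,-.86)
E
```

```text
[570.1 -10.6  31.6]
((570.2271118164062, -10.359892845153809), 23.286746978759766)
shift [-0.5  1.8 77.2] turn 0.0 | now [571.6  -9.9 102.2] [-3.139e+00 -3.000e-03 -8.600e-01] q7 -0.4 t 11.47 w 85.5
```

{"op": "step_arm", "data": {"linear": [[0,1,20],[0,1,45],[0,1,60],[0,1,70],[0,1,76],[0,1,76],[0,1,76],[0,1,76]], "yaw": [0,0,0,0,0,0,0,0], "gripper": [1,1,1,1,1,1,1,1]}}

```text
clock: 12.13
eef_pos: [570.3, -10.2, 25.3]
tool_rot: [-3.14, -0.001, -0.859]
force: [0.3, 0.1, 0.2]
width: 85.1
```

{"op": "step_arm", "data": {"linear": [[0,0,0],[0,0,0],[0,0,0],[0,0,0],[0,0,0],[0,0,0],[0,0,0],[0,0,0]], "yaw": [0,0,0,0,0,0,0,0], "gripper": [-1,-1,-1,-1,-1,-1,-1,-1]}}

```text
clock: 12.8
eef_pos: [570.0, -10.1, 25.6]
tool_rot: [-3.14, -0.001, -0.859]
force: [-1.5, 0.6, 8.9]
width: 61.9
```

```bash
python3 - <<'E'
from h import *
im=show('wrist','b8.png');fing(im)
go(570.2,-10.6,25,-.86)
E
```

```text
finger -1 23553 max z [23.9 24.6 25.6] inner x [10.8 14.1]
finger 1 23225 max z [24.  24.8 25.8] inner x [10.8 14.2]
shift [0.5 0.2 0.6] turn 0.001 | now [570.  -10.1  25.6] [-3.14e+00 -1.00e-03 -8.59e-01] q7 -0.34 t 12.85 w 61.4
```

View pics/b8.png

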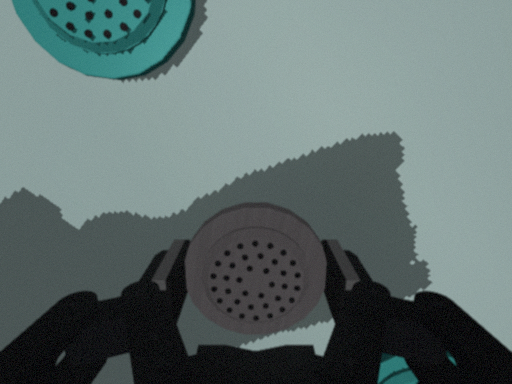

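The support is held by its flange, centred at (257,268) between the pads. I'll lift it.

{"op": "step_arm", "data": {"linear": [[0,0,-5],[0,0,-15],[0,0,-40],[0,0,-75],[0,0,-110],[0,0,-145],[0,0,-155],[0,0,-155]], "yaw": [0,0,0,0,0,0,0,0], "gripper": [-1,-1,-1,-1,-1,-1,-1,-1]}}

```text
clock: 13.52
eef_pos: [571.3, -10.2, 182.8]
tool_rot: [-3.136, -0.004, -0.859]
force: [0.4, -0.7, -1.6]
width: 61.5
```

```bash
python3 - <<'E'
from h import *
im=show('wrist','b9.png');fing(im)
m=np.zeros((384,512),bool);m[190:345,170:350]=1;P=pts(im,m)
from scipy.spatial.transform import Rotation as R
s=ctrl.read_state();T=R.from_euler('xyz',s['tool_rot']).inv().apply(P-s['eef_pos'])
q=T[(np.abs(T[:,0])<20)&(T[:,2]<60)&(T[:,2]>-20)];print(len(q),np.percentile(q[:,2],[1,10,50,90,99]).round(1))
q=q[q[:,2]<q[:,2].min()+14]
d=T[(np.hypot(T[:,0],T[:,1])<19)];d=d[np.abs(d[:,2]-np.median(d[:,2]))<3]
A=np.c_[d[:,:2],np.ones(len(d))];c=np.linalg.lstsq(A,d[:,2],rcond=None)[0];print('disc plane tilt',c.round(3),len(d))
print([np.round(x,1) for x in cv2.minEnclosingCircle(T[(T[:,2]<c[2]+1.5)&(np.hypot(T[:,0],T[:,1])<27)][:,:2].astype(np.float32))])
go(453.5,-345.3,180,-.86)
E
```

```text
finger -1 13632 max z [ 0.8  6.5 14.1] inner x [10.5 12.4]
finger 1 14272 max z [ 0.1  6.1 15.4] inner x [10.5 12.4]
11352 [-4.  -3.3 -2.2  2.7  7.5]
disc plane tilt [-0.00e+00  1.00e-03 -2.83e+00] 5491
[array([-0. , -3.2]), np.float64(24.9)]
shift [178.  307.4   0. ] turn 0.001 | now [569.9  -9.7 180.5] [-3.139e+00 -1.000e-03 -8.590e-01] q7 -0.46 t 13.57 w 61.1
```

View pics/b9.png

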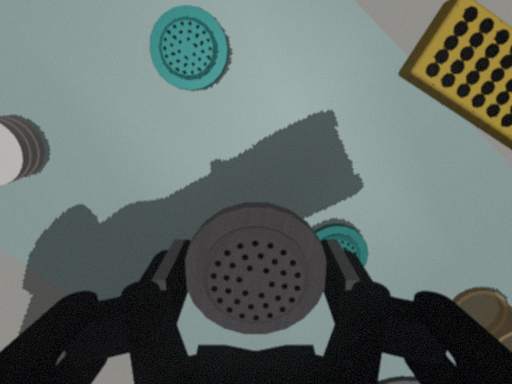

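{"op": "step_arm", "data": {"linear": [[12,20,0],[30,52,0],[50,87,0],[70,121,0],[90,156,0],[110,190,0],[130,225,0],[150,259,0]], "yaw": [0,0,0,0,0,0,0,0], "gripper": [-1,-1,-1,-1,-1,-1,-1,-1]}}

```text
clock: 14.23
eef_pos: [469.0, -293.5, 177.0]
tool_rot: [3.14, 0.004, -0.859]
force: [0.3, -0.8, -1.2]
width: 61.4
```

{"op": "step_arm", "data": {"linear": [[15,25,0],[22,38,0],[25,44,0],[25,44,0],[25,44,0]], "yaw": [0,0,0,0,0], "gripper": [-1,-1,-1,-1,-1]}}

```text
clock: 14.65
eef_pos: [454.2, -338.7, 177.8]
tool_rot: [-3.141, 0.003, -0.858]
force: [-0.1, 0.6, -1.2]
width: 61.7
```

```bash
python3 - <<'E'
from h import *
from scipy.spatial.transform import Rotation as R
im=show('wrist','b10.png')
m=np.zeros((384,512),bool);m[195:340,180:335]=1;P=pts(im,m)
s=ctrl.read_state();T=R.from_euler('xyz',s['tool_rot']).inv().apply(P-s['eef_pos'])
d=T[(T[:,2]>-6)&(T[:,2]<0)&(np.abs(T[:,0])<25)&(np.abs(T[:,1])<30)];print('disc',d[:,:2].min(0),d[:,:2].max(0),np.median(d[:,2]))
f=T[(T[:,2]>-6)&(T[:,2]<8)&(np.abs(T[:,0])<33)&(np.abs(T[:,1])<40)];print('flange',np.percentile(f[:,:2],[.5,99.5],axis=0).round(1),len(f))
im=show('wrist','b10.png')
for r in cams.regions_of('wrist','receiver')[:2]:
    P=pts(im,r['pixels']);print(r['conf'],r['pixel'],P[:,2].max())
go(453.5,-345.3,130,-.86)
E
```

```text
disc [-21.30653085 -20.83110217] [20.13925382 21.74785477] -0.48227672422123613
flange [[-31.4 -30.1]
 [ 30.4  31.2]] 15227
0.68 [261.5, 187.5] 95.95751109290549
shift [ 4.4  6.  48.6] turn 0.004 | now [ 455.2 -338.2  178.6] [-3.141e+00  2.000e-03 -8.560e-01] q7 0.12 t 14.8 w 61.3
```

View pics/b10.png

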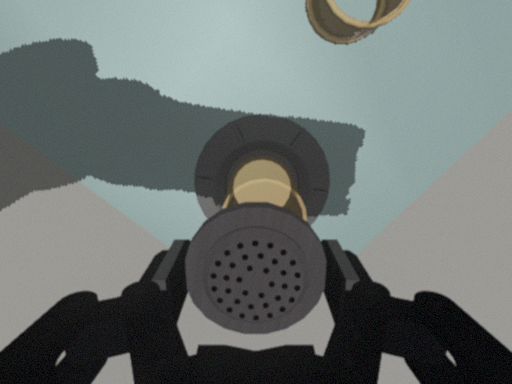

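The support is centred in the grip. The jar rim shows behind it, around (262,195). I'll move over the jar and down to just above the rim.

{"op": "step_arm", "data": {"linear": [[4.8,5.7,0],[4.8,5.7,0],[4.8,5.7,15],[4.8,5.7,35],[4.8,5.7,48],[4.8,5.7,55],[4.8,5.7,55],[4.8,5.7,55]], "yaw": [0,0,0,0,0,0,0,0], "gripper": [-1,-1,-1,-1,-1,-1,-1,-1]}}

```text
clock: 15.47
eef_pos: [453.2, -348.0, 124.4]
tool_rot: [3.141, -0.0, -0.859]
force: [-0.5, 0.0, -1.1]
width: 61.3
```

```bash
python3 - <<'E'
from h import *
show('wrist','b11.png'); im=show('scene','b11s.png')
for _ in range(4):
    show('wrist','b11.png');go(453.5,-345.3,106,-.86)
E
```

```text
shift [-2.4 -1.9 19.1] turn 0.001 | now [ 453.6 -348.3  125.1] [-3.141e+00 -2.000e-03 -8.590e-01] q7 0.17 t 15.62 w 61.5
shift [-2.3 -1.9 19.1] turn 0.001 | now [ 453.5 -348.2  125.1] [-3.141e+00 -2.000e-03 -8.590e-01] q7 0.18 t 15.67 w 61.4
shift [-2.2 -1.8 19. ] turn 0.001 | now [ 453.5 -348.1  125. ] [-3.141e+00 -1.000e-03 -8.590e-01] q7 0.18 t 15.72 w 61.6
shift [-2.  -1.9 18.9] turn 0.001 | now [ 453.4 -348.   124.9] [-3.141e+00 -1.000e-03 -8.590e-01] q7 0.18 t 15.77 w 61.3
```

View pics/b11.png

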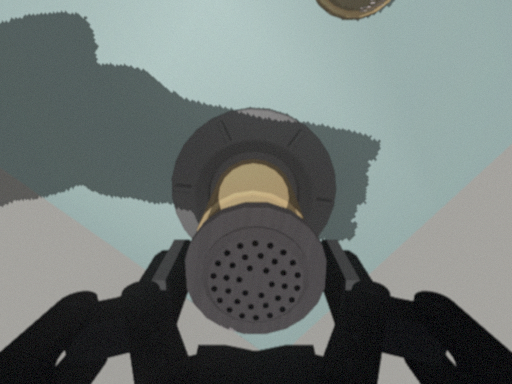

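{"op": "step_arm", "data": {"linear": [[-1.6,-2.2,0],[-1.6,-2.2,0],[-1.6,-2.2,3],[-1.6,-2.2,6],[-1.6,-2.2,9],[-1.6,-2.2,12],[-1.6,-2.2,12],[-1.6,-2.2,12]], "yaw": [0,0,0,0,0,0,0,0], "gripper": [-1,-1,-1,-1,-1,-1,-1,-1]}}

```text
clock: 16.43
eef_pos: [453.4, -345.1, 111.8]
tool_rot: [3.141, 0.001, -0.859]
force: [-0.4, 0.6, -1.7]
width: 61.3
```

```bash
python3 - <<'E'
from h import *
show('wrist','b12.png');go(453.5,-345.3,106,-.86);print(ctrl.read_state()['force'])
E
```

```text
shift [0.  0.2 6. ] turn 0.001 | now [ 453.6 -345.2  112. ] [ 3.141  0.    -0.859] q7 0.18 t 16.48 w 61.7
[-0.58683472 -0.91364782 -0.36975916]
```

View pics/b12.png

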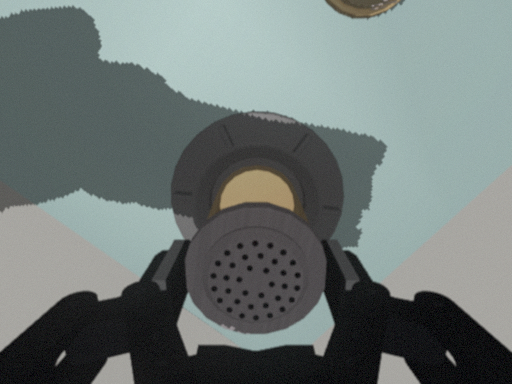

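The plug is in the mouth with no contact force, so I'll keep lowering.

{"op": "step_arm", "data": {"linear": [[0,0,1.5],[0,0,3],[0,0,4.5],[0,0,5.5],[0,0,5.5]], "yaw": [0,0,0,0,0], "gripper": [-1,-1,-1,-1,-1]}}

```text
clock: 16.9
eef_pos: [453.7, -345.2, 106.8]
tool_rot: [-3.141, -0.0, -0.859]
force: [-0.1, 0.3, 0.4]
width: 61.5
```

{"op": "step_arm", "data": {"linear": [[0,0,0.7],[0,0,1.2],[0,0,1.2]], "yaw": [0,0,0], "gripper": [-1,-1,-1]}}

```text
clock: 17.15
eef_pos: [453.8, -345.2, 106.7]
tool_rot: [-3.141, -0.0, -0.859]
force: [-1.7, 2.4, 9.7]
width: 61.3
```

{"op": "step_arm", "data": {"linear": [[0,0,-0.8],[0,0,-0.8],[0,0,-0.8],[0,0,-0.8],[0,0,-10],[0,0,-40],[0,0,-80],[0,0,-110]], "yaw": [0,0,0,0,0,0,0,0], "gripper": [1,1,1,1,1,1,1,1]}}

```text
clock: 17.82
eef_pos: [453.6, -345.7, 218.0]
tool_rot: [3.141, -0.001, -0.86]
force: [0.5, -0.5, -0.1]
width: 85.3
```

{"op": "step_arm", "data": {"linear": [[-5,-25,-20],[-5,-50,-20],[-5,-50,-20],[-5,-50,-20]], "yaw": [0,0,0,0], "gripper": [1,1,1,1]}}

```text
clock: 18.15
eef_pos: [489.6, -307.1, 236.1]
tool_rot: [-3.141, -0.0, -0.855]
force: [-0.2, 0.1, 0.2]
width: 85.4
```

```bash
python3 - <<'E'
from h import *
im=show('wrist','b13.png')
for n in('support','funnel'):
  for r in cams.regions_of('wrist',n)[:3]:
    P=pts(im,r['pixels']);zt=np.percentile(P[:,2],97);print(n,r['conf'],r['pixel'],zt.round(1),outer(P,zt-11 if n=='support' else zt-4))
    if zt>100:
        d=P[P[:,2]>102.5];A=np.c_[d[:,:2]-d[:,:2].mean(0),np.ones(len(d))];print(np.linalg.lstsq(A,d[:,2],rcond=None)[0].round(3),cv2.minEnclosingCircle(d[:,:2].astype(np.float32)))
go(614,-293,220)
E
```

```text
support 0.98 [159.2, 5.8] 22.9 [ 565.7 -119.8   30.6]
support 0.56 [262.0, 245.4] 108.2 [ 453.5 -344.5   31.2]
[-1.40000e-02 -8.00000e-03  1.06083e+02] ((453.54400634765625, -344.5640869140625), 31.344894409179688)
funnel 0.56 [352.8, 60.3] 67.0 [ 613.4 -294.8   30.5]
shift [  70.3 -106.8   15.2] turn 0 | now [ 487.3 -309.4  235.4] [ 3.141e+00  1.000e-03 -8.600e-01] q7 0.0 t 18.3 w 85.3
```

View pics/b13.png

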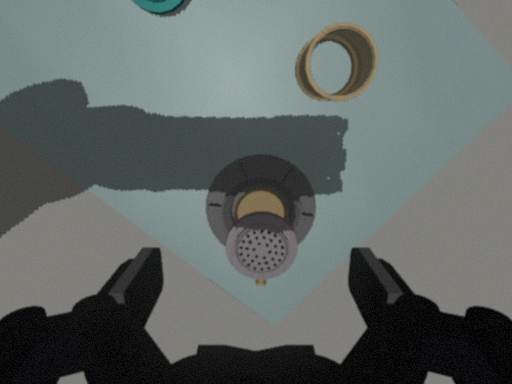

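The support is seated and level, at (262,245) in the wrist view and concentric with the jar. The funnel is at (340,62). I'll move over it and measure it closer up.

{"op": "step_arm", "data": {"linear": [[17,-26,0],[35,-53,5],[53,-80,15],[70,-106,25],[70,-106,40],[70,-106,40],[70,-106,40]], "yaw": [0,0,0,0,0,0,0], "gripper": [1,1,1,1,1,1,1]}}

```text
clock: 18.88
eef_pos: [612.2, -293.5, 194.2]
tool_rot: [3.139, 0.003, -0.861]
force: [-1.4, -0.2, 0.4]
width: 85.7
```

```bash
python3 - <<'E'
from h import *
im=show('wrist','b14.png')
for r in cams.regions_of('wrist','funnel')[:3]:
    P=pts(im,r['pixels']);zt=np.percentile(P[:,2],97);print(r['conf'],r['pixel'],zt.round(1),outer(P,zt-4),circ(P[P[:,2]>zt-4]))
go(613.4,-294.6,44,-.86)
E
```

```text
0.71 [259.2, 198.2] 67.0 [ 614.1 -294.7   30.6] (np.float64(614.3595457150818), np.float64(-294.3941475029757), np.float64(28.489252023991057))
shift [  0.6  -0.5 152.2] turn -0.002 | now [ 612.8 -294.3  196.2] [ 3.14  -0.    -0.862] q7 -0.12 t 18.98 w 85.6
```

View pics/b14.png

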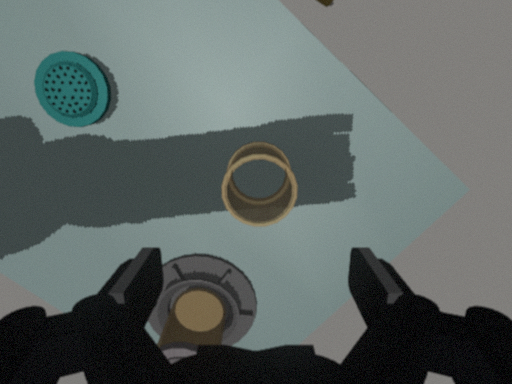

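{"op": "step_arm", "data": {"linear": [[1.1,-0.8,30],[1.1,-0.8,65],[1.1,-0.8,100],[1.1,-0.8,125],[1.1,-0.8,140],[1.1,-0.8,151],[1.1,-0.8,151],[1.1,-0.8,151]], "yaw": [0,0,0,0,0,0,0,0], "gripper": [1,1,1,1,1,1,1,1]}}

```text
clock: 19.65
eef_pos: [616.0, -293.7, 45.7]
tool_rot: [-3.141, -0.002, -0.86]
force: [-0.1, -0.4, 0.5]
width: 85.6
```

```bash
python3 - <<'E'
from h import *
show('wrist','b15.png');go(614.1,-294.6,44,-.86)
E
```

```text
shift [-1.   2.3  2.3] turn 0.001 | now [ 616.5 -293.8   46.3] [-3.141e+00 -3.000e-03 -8.590e-01] q7 -0.05 t 19.7 w 85.4
```

View pics/b15.png

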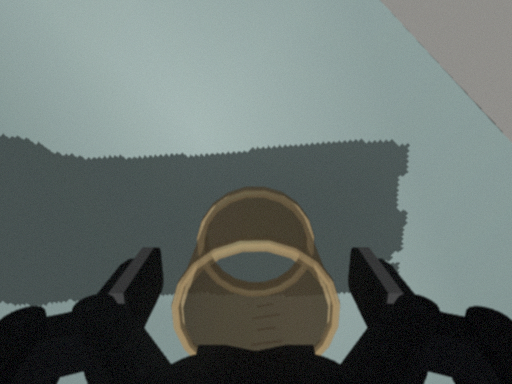

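The funnel is centred at (256,300) between the jaws. I'll adjust slightly and close.

{"op": "step_arm", "data": {"linear": [[-0.5,1.5,1],[-0.5,1.5,1],[-0.5,1.5,1],[-0.5,1.5,1],[-0.5,1.5,1],[-0.5,1.5,1],[-0.5,1.5,1],[-0.5,1.5,1]], "yaw": [0,0,0,0,0,0,0,0], "gripper": [1,1,-1,-1,-1,-1,-1,-1]}}

```text
clock: 20.37
eef_pos: [614.7, -293.7, 44.6]
tool_rot: [-3.141, -0.001, -0.859]
force: [-0.6, 0.8, 6.1]
width: 58.9
```

{"op": "step_arm", "data": {"linear": [[0,0,0],[0,0,0],[0,0,0],[0,0,0]], "yaw": [0,0,0,0], "gripper": [-1,-1,-1,-1]}}

```text
clock: 20.7
eef_pos: [614.8, -293.7, 44.6]
tool_rot: [-3.141, -0.001, -0.859]
force: [-1.0, 0.6, 5.3]
width: 59.2
```

{"op": "step_arm", "data": {"linear": [[0,0,-5],[0,0,-20],[0,0,-50],[0,0,-85],[0,0,-120],[0,0,-150],[0,0,-150],[0,0,-150]], "yaw": [0,0,0,0,0,0,0,0], "gripper": [-1,-1,-1,-1,-1,-1,-1,-1]}}

```text
clock: 21.37
eef_pos: [615.1, -294.1, 196.7]
tool_rot: [-3.14, -0.004, -0.859]
force: [-0.7, -0.3, -2.0]
width: 59.1
```

```bash
python3 - <<'E'
from h import *
from scipy.spatial.transform import Rotation as R
im=show('wrist','b16.png')
s=ctrl.read_state();d=im['depth'];m=(d>0)&(d<200);m[:195]=0;m[345:]=0;m[:,:170]=0;m[:,345:]=0
T=R.from_euler('xyz',s['tool_rot']).inv().apply(pts(im,m)-s['eef_pos'])
f=T[(np.abs(T[:,0])<31)&(np.abs(T[:,1])<40)];print(np.percentile(f[:,2],[1,5,50]).round(1));q=f[f[:,2]<np.percentile(f[:,2],1)+4]
print(len(q),circ(q),np.percentile(q[:,:2],[.5,99.5],axis=0).round(1))
go(453.5,-345,195,-.86)
E
```

```text
[-57.  -24.8  -3.9]
537 (np.float64(0.7633214634687692), np.float64(-0.4603862436074344), np.float64(26.584682013170056)) [[-21.1 -19.3]
 [ 23.  -17.2]]
shift [-65.6 155.5  -0.6] turn 0.001 | now [ 614.1 -293.1  194.5] [-3.141e+00 -1.000e-03 -8.590e-01] q7 -0.12 t 21.42 w 58.6
```

View pics/b16.png

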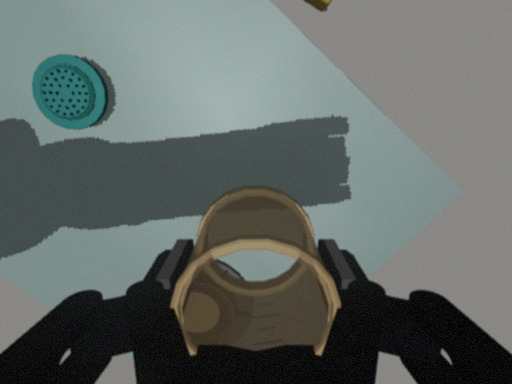

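The funnel is held upright, at about (256,270), with its collar end around z≈150. I'll carry it over the stack.

{"op": "step_arm", "data": {"linear": [[-8,18,0],[-20,45,0],[-33,77,0],[-46,110,0],[-57,135,0],[-63,149,0],[-65.6,154.5,0],[-65.6,154.5,0]], "yaw": [0,0,0,0,0,0,0,0], "gripper": [-1,-1,-1,-1,-1,-1,-1,-1]}}

```text
clock: 22.08
eef_pos: [453.4, -344.7, 193.0]
tool_rot: [3.141, 0.001, -0.861]
force: [0.2, -0.2, -0.7]
width: 59.0
```

{"op": "step_arm", "data": {"linear": [[0,0,0],[0,0,0],[0,0,0],[0,0,0]], "yaw": [0,0,0,0], "gripper": [-1,-1,-1,-1]}}

```text
clock: 22.42
eef_pos: [455.6, -343.9, 193.2]
tool_rot: [-3.141, -0.0, -0.857]
force: [-1.5, -0.2, -0.5]
width: 59.0
```

```bash
python3 - <<'E'
from h import *
show('wrist','b17.png');go(453.5,-345,155,-.86)
E
```

```text
shift [-0.4  1.9 38.3] turn 0.003 | now [ 455.2 -344.1  193.3] [-3.141  0.    -0.857] q7 0.12 t 22.47 w 58.9
```

View pics/b17.png

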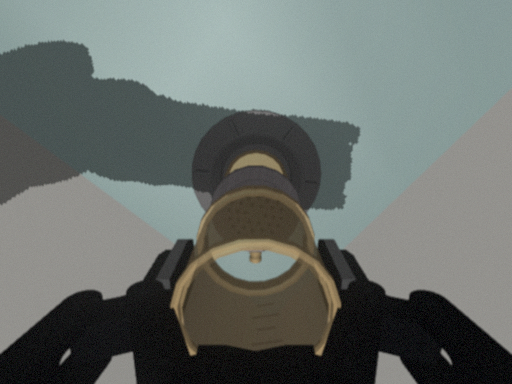

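{"op": "step_arm", "data": {"linear": [[-0.4,0.9,5],[-0.4,0.9,15],[-0.4,0.9,25],[-0.4,0.9,32],[-0.4,0.9,35],[-0.4,0.9,35],[-0.4,0.9,35],[-0.4,0.9,35]], "yaw": [0,0,0,0,0,0,0,0], "gripper": [-1,-1,-1,-1,-1,-1,-1,-1]}}

```text
clock: 23.13
eef_pos: [453.5, -345.2, 158.7]
tool_rot: [-3.142, -0.0, -0.859]
force: [-0.9, -0.2, -1.2]
width: 58.4
```

```bash
python3 - <<'E'
from h import *
show('wrist','b18.png');go(453.5,-345,145.6,-.86)
E
```

```text
shift [-0.2 -0.1 13.2] turn 0.001 | now [ 453.6 -345.2  158.8] [-3.141e+00 -1.000e-03 -8.590e-01] q7 0.15 t 23.18 w 58.8
```

View pics/b18.png

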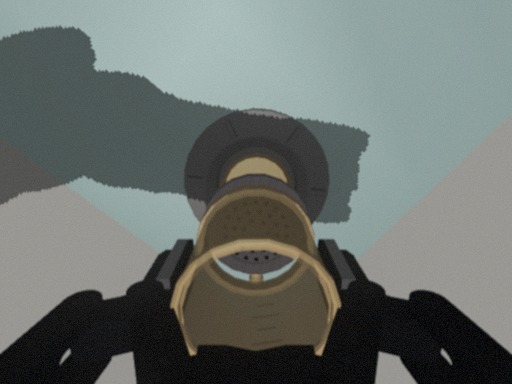

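{"op": "step_arm", "data": {"linear": [[0,-0.9,0],[0,-0.9,2],[0,-0.9,5],[0,-0.9,8],[0,-0.9,10],[0,-0.9,12],[0,-0.9,12],[0,-0.9,12]], "yaw": [0,0,0,0,0,0,0,0], "gripper": [-1,-1,-1,-1,-1,-1,-1,-1]}}

```text
clock: 23.85
eef_pos: [453.9, -344.3, 146.3]
tool_rot: [3.141, 0.0, -0.859]
force: [0.3, 0.1, -1.4]
width: 58.7
```

{"op": "step_arm", "data": {"linear": [[0,0,0.7],[0,0,1.4],[0,0,1.4]], "yaw": [0,0,0], "gripper": [-1,-1,-1]}}

```text
clock: 24.1
eef_pos: [454.1, -344.5, 145.6]
tool_rot: [-3.141, -0.0, -0.859]
force: [-1.6, 0.2, 3.5]
width: 58.7
```

Contact came at z=145.6, exactly the predicted height. I'll release and look.

{"op": "step_arm", "data": {"linear": [[0,0,0],[0,0,0],[0,0,0],[0,0,0],[0,0,-10],[0,0,-40],[0,0,-80],[0,0,-110]], "yaw": [0,0,0,0,0,0,0,0], "gripper": [1,1,1,1,1,1,1,1]}}

```text
clock: 24.77
eef_pos: [454.0, -344.9, 257.9]
tool_rot: [3.141, -0.001, -0.86]
force: [1.0, -1.5, 0.4]
width: 85.4
```

{"op": "step_arm", "data": {"linear": [[-5,-25,-20],[-5,-50,-20],[-5,-50,-20],[-5,-50,-20]], "yaw": [0,0,0,0], "gripper": [1,1,1,1]}}

```text
clock: 25.1
eef_pos: [489.9, -306.3, 275.8]
tool_rot: [-3.141, -0.001, -0.855]
force: [-0.8, -0.7, 0.0]
width: 85.3
```

```bash
python3 - <<'E'
from h import *
im=show('wrist','b19.png')
for r in cams.regions_of('wrist','funnel')[:3]:
    P=pts(im,r['pixels']);zt=np.percentile(P[:,2],97);print(r['conf'],r['pixel'],zt.round(1),outer(P,zt-4),circ(P[P[:,2]>zt-4]))
go(431,330,230,0.3)
E
```

```text
0.62 [259.6, 255.1] 167.8 [ 452.8 -344.7   30.8] (np.float64(453.48730234678715), np.float64(-344.1268851075349), np.float64(28.52120885380361))
shift [-520.6 -373.6   45. ] turn -1.159 | now [ 487.9 -308.2  275.2] [ 3.141  0.    -0.859] q7 -0.03 t 25.2 w 85.7
```

View pics/b19.png

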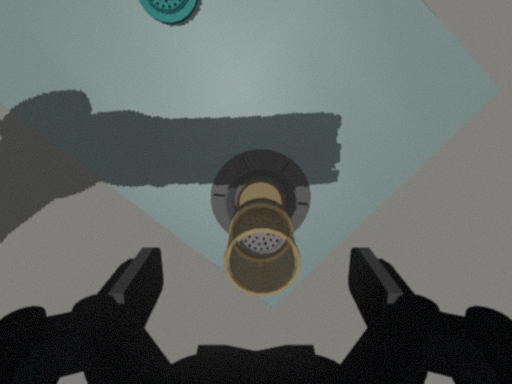

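The funnel stands on the plate with its rim at (262,262), z≈168. The cover is next.

{"op": "step_arm", "data": {"linear": [[-30,-21,0],[-62,-45,0],[-95,-68,0],[-128,-92,0],[-161,-116,0],[-194,-140,0],[-227,-163,0],[-260,-187,0]], "yaw": [0,0,0,0,0,0,0,0], "gripper": [1,1,1,1,1,1,1,1]}}

```text
clock: 25.87
eef_pos: [459.3, 11.5, 275.1]
tool_rot: [3.141, -0.0, -0.862]
force: [0.6, 0.6, -0.9]
width: 85.4
```

{"op": "step_arm", "data": {"linear": [[-33,-24,0],[-66,-48,5],[-99,-71,10],[-132,-95,20],[-165,-119,30],[-198,-143,40],[-230,-165,45],[-250,-180,45]], "yaw": [0,0,0,0,0,0,0,0], "gripper": [1,1,1,1,1,1,1,1]}}

```text
clock: 26.53
eef_pos: [431.7, 321.1, 228.5]
tool_rot: [3.139, 0.001, -0.857]
force: [0.8, 0.5, -0.1]
width: 85.5
```

{"op": "step_arm", "data": {"linear": [[0,0,20],[0,0,40],[0,0,60],[0,0,60],[0,0,60]], "yaw": [0,0,0,0,0], "gripper": [1,1,1,1,1]}}

```text
clock: 26.95
eef_pos: [433.4, 316.4, 169.5]
tool_rot: [3.139, -0.001, -0.861]
force: [-0.1, 0.3, 1.0]
width: 85.5
```

```bash
python3 - <<'E'
from h import *
im=show('wrist','b20.png')
for r in cams.regions_of('wrist','cover')[:3]:
    P=pts(im,r['pixels']);zt=np.percentile(P[:,2],97);k=P[P[:,2]>26];print(r['conf'],r['pixel'],zt.round(1),outer(P,11),cv2.minEnclosingCircle(k[:,:2].astype(np.float32)) if len(k) else 0,np.median(P[:,:2],0))
go(431,329,30,-.86)
E
```

```text
0.65 [236.7, 173.3] 33.4 [429.  330.9  32.4] ((429.08197021484375, 330.6088562011719), 9.954380989074707) [431.23700317 332.64550051]
shift [-11.1  -4.7 141.1] turn -0.001 | now [434.5 317.5 171.1] [-3.14e+00 -1.00e-03 -8.61e-01] q7 -1.14 t 27.05 w 84.8
```

View pics/b20.png

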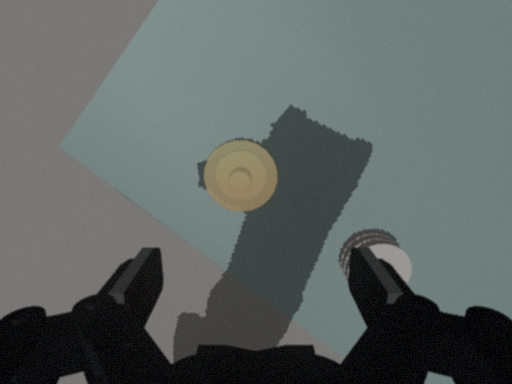

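The cover is at (240,178) in the wrist view and the dishes at (378,260). I'll descend over the knob.

{"op": "step_arm", "data": {"linear": [[-13.5,-4.4,15],[-13.5,-4.4,45],[-13.5,-4.4,75],[-13.5,-4.4,90],[-13.5,-4.4,90],[-13.5,-4.4,90],[-13.5,-4.4,90]], "yaw": [0,0,0,0,0,0,0], "gripper": [1,1,1,1,1,1,1]}}

```text
clock: 27.63
eef_pos: [429.3, 331.5, 81.8]
tool_rot: [-3.139, -0.0, -0.86]
force: [0.8, 0.0, 0.2]
width: 85.8
```

```bash
python3 - <<'E'
from h import *
im=show('wrist','b21.png')
for r in cams.regions_of('wrist','cover')[:1]:
    P=pts(im,r['pixels']);k=P[P[:,2]>27];print(r['conf'],outer(P,11),cv2.minEnclosingCircle(k[:,:2].astype(np.float32)))
go(429.1,330.7,41,-.86)
E
```

```text
0.82 [429.  330.9  32.5] ((428.96282958984375, 330.89764404296875), 10.028368949890137)
shift [ 0.8  0.8 40.9] turn 0.001 | now [429.1 331.8  81.9] [-3.138 -0.    -0.859] q7 -1.09 t 27.73 w 85.5
```

View pics/b21.png

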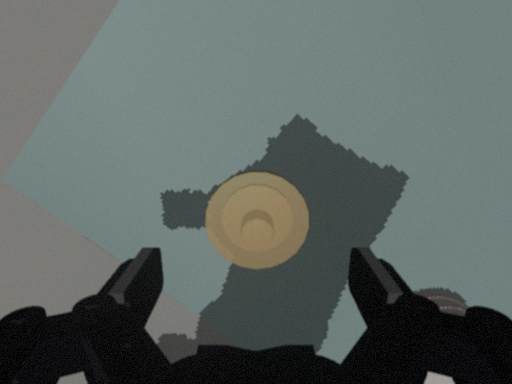

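{"op": "step_arm", "data": {"linear": [[0.6,0.7,15],[0.6,0.7,28],[0.6,0.7,36],[0.6,0.7,40.5],[0.6,0.7,40.5],[0.6,0.7,40.5],[0.6,0.7,40.5]], "yaw": [0,0,0,0,0,0,0], "gripper": [1,1,1,1,1,1,1]}}

```text
clock: 28.32
eef_pos: [428.2, 330.4, 40.2]
tool_rot: [-3.14, -0.0, -0.859]
force: [-0.7, 0.4, -0.2]
width: 85.4
```

{"op": "step_arm", "data": {"linear": [[0,0,0],[0,0,0],[0,0,0],[0,0,0],[0,0,0],[0,0,0],[0,0,0],[0,0,0]], "yaw": [0,0,0,0,0,0,0,0], "gripper": [-1,-1,-1,-1,-1,-1,-1,-1]}}

```text
clock: 28.98
eef_pos: [427.8, 330.3, 39.9]
tool_rot: [-3.141, 0.0, -0.859]
force: [-0.6, -1.0, 5.3]
width: 17.7
```

{"op": "step_arm", "data": {"linear": [[0,0,0],[0,0,0],[0,0,0],[0,0,0]], "yaw": [0,0,0,0], "gripper": [-1,-1,-1,-1]}}

```text
clock: 29.32
eef_pos: [427.8, 330.3, 39.9]
tool_rot: [-3.141, 0.0, -0.859]
force: [-1.3, -1.7, 4.6]
width: 17.7
```

```bash
python3 - <<'E'
from h import *
show('wrist','b22.png')
go(429.1,330.8,41,-.86)
E
```

```text
shift [ 0.4 -1.3 -1.1] turn 0.001 | now [427.8 330.3  39.9] [-3.141  0.    -0.859] q7 -1.05 t 29.37 w 17.5
```

View pics/b22.png

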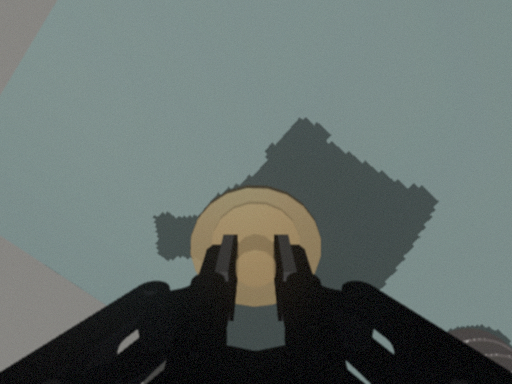

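The knob is gripped at (256,255). I'll lift it.

{"op": "step_arm", "data": {"linear": [[0,0,-5],[0,0,-20],[0,0,-50],[0,0,-85],[0,0,-120],[0,0,-155],[0,0,-190],[0,0,-210]], "yaw": [0,0,0,0,0,0,0,0], "gripper": [-1,-1,-1,-1,-1,-1,-1,-1]}}

```text
clock: 30.03
eef_pos: [428.9, 330.6, 253.3]
tool_rot: [-3.137, -0.0, -0.859]
force: [1.5, 0.3, 0.0]
width: 17.5
```

```bash
python3 - <<'E'
from h import *
im=show('wrist','b23.png')
go(453.2,-344.7,250,-.86)
E
```

```text
shift [527.1 424.1   1.8] turn 0.001 | now [430.3 331.5 255.8] [-3.132  0.    -0.859] q7 -1.23 t 30.08 w 17.4
```

View pics/b23.png

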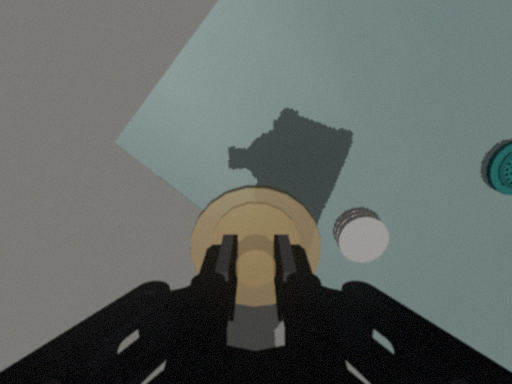

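{"op": "step_arm", "data": {"linear": [[15,12,0],[42,34,0],[73,59,0],[104,84,0],[135,109,0],[166,134,0],[197,159,0],[228,184,0]], "yaw": [0,0,0,0,0,0,0,0], "gripper": [-1,-1,-1,-1,-1,-1,-1,-1]}}

```text
clock: 30.75
eef_pos: [436.7, 35.6, 249.5]
tool_rot: [3.141, 0.0, -0.859]
force: [-0.1, -0.3, -1.0]
width: 17.5
```

{"op": "step_arm", "data": {"linear": [[31,25,0],[62,50,0],[93,75,0],[124,100,0],[155,125,0],[186,150,0],[217,175,0],[245,197,0]], "yaw": [0,0,0,0,0,0,0,0], "gripper": [-1,-1,-1,-1,-1,-1,-1,-1]}}

```text
clock: 31.42
eef_pos: [447.4, -279.4, 249.4]
tool_rot: [3.141, 0.0, -0.86]
force: [1.0, -0.2, 0.1]
width: 17.5
```

```bash
python3 - <<'E'
from h import *
go(453.2,-344.7,250,-.86)
E
```

```text
shift [53.3 38.2 -0.6] turn -0.0 | now [ 447.4 -279.4  249.4] [ 3.141  0.    -0.86 ] q7 -0.01 t 31.42 w 17.5
```

{"op": "step_arm", "data": {"linear": [[20,15,0],[38,28,0],[48,36,0],[52,39,0],[52,39,0],[52,39,0],[52,39,0],[52,39,0]], "yaw": [0,0,0,0,0,0,0,0], "gripper": [-1,-1,-1,-1,-1,-1,-1,-1]}}

```text
clock: 32.08
eef_pos: [453.1, -339.9, 249.5]
tool_rot: [-3.141, 0.001, -0.857]
force: [0.0, -0.2, -0.4]
width: 17.7
```

```bash
python3 - <<'E'
from h import *
from scipy.spatial.transform import Rotation as R
im=show('wrist','b24.png')
s=ctrl.read_state();d=im['depth'];m=(d>0)&(d<200);m[:180]=0;m[310:]=0;m[:,:180]=0;m[:,330:]=0
T=R.from_euler('xyz',s['tool_rot']).inv().apply(pts(im,m)-s['eef_pos'])
f=T[(T[:,2]>20)&(T[:,2]<32)&(T[:,1]<3)];o=[]
a=np.arctan2(f[:,1],f[:,0]);rr=np.hypot(*f[:,:2].T)
for b in np.arange(-np.pi,0,.1):
    k=(a>=b)&(a<b+.1)
    if k.sum()>4:o.append(f[k][np.argsort(rr[k])[-3:],:2].mean(0))
print('cover centre in tool',np.array(circ(np.array(o))).round(1),len(o),np.median(f[:,2]))
go(453.2,-344.7,198,-.86)
E
```

```text
cover centre in tool [-0.8 -1.9 32.4] 32 24.891336158849544
shift [ 3.5  2.9 51.6] turn 0.003 | now [ 453.1 -340.2  249.6] [-3.141e+00  1.000e-03 -8.570e-01] q7 0.07 t 32.13 w 17.7
```

View pics/b24.png

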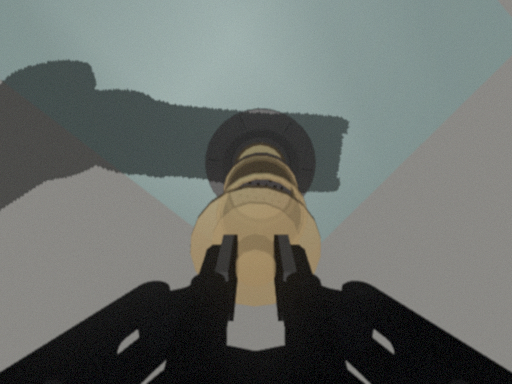

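{"op": "step_arm", "data": {"linear": [[4,4.5,0],[4,4.5,8],[4,4.5,18],[4,4.5,28],[4,4.5,34],[4,4.5,34],[4,4.5,34],[4,4.5,34]], "yaw": [0,0,0,0,0,0,0,0], "gripper": [-1,-1,-1,-1,-1,-1,-1,-1]}}

```text
clock: 32.8
eef_pos: [451.9, -347.8, 215.6]
tool_rot: [3.141, -0.0, -0.859]
force: [0.1, -0.3, -0.8]
width: 17.6
```

```bash
python3 - <<'E'
from h import *
show('wrist','b25.png')
go(453.2,-344.7,198,-.86)
E
```

```text
shift [-1.7 -3.  17.9] turn 0.001 | now [ 452.1 -347.9  215.9] [-3.142e+00 -1.000e-03 -8.590e-01] q7 0.11 t 32.85 w 17.4
```

View pics/b25.png

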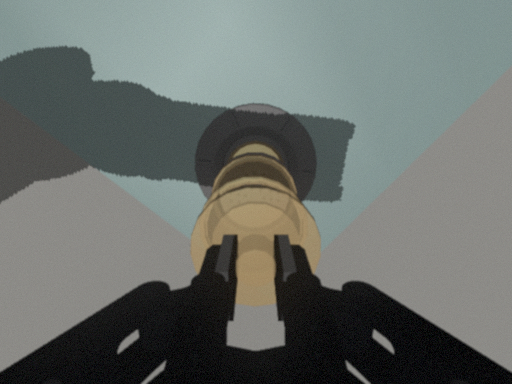

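{"op": "step_arm", "data": {"linear": [[-1.2,-1.4,0],[-1.2,-1.4,0],[-1.2,-1.4,3],[-1.2,-1.4,6],[-1.2,-1.4,9],[-1.2,-1.4,12],[-1.2,-1.4,12],[-1.2,-1.4,12]], "yaw": [0,0,0,0,0,0,0,0], "gripper": [-1,-1,-1,-1,-1,-1,-1,-1]}}

```text
clock: 33.52
eef_pos: [452.0, -345.7, 203.3]
tool_rot: [3.141, 0.001, -0.859]
force: [0.0, 0.2, -0.4]
width: 17.9
```

```bash
python3 - <<'E'
from h import *
show('wrist','b26.png')
go(453.2,-344.7,198,-.86)
E
```

```text
shift [-0.1 -1.6  5.5] turn 0.001 | now [ 452.1 -345.8  203.5] [ 3.141  0.    -0.859] q7 0.11 t 33.57 w 17.7
```

View pics/b26.png

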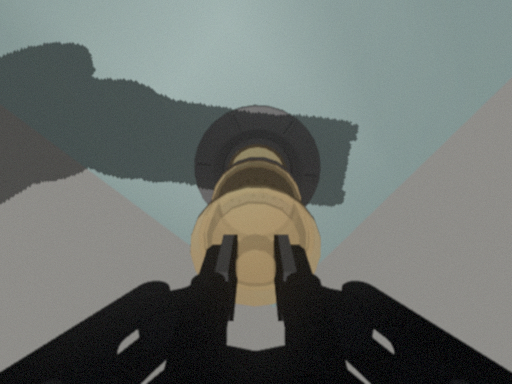

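The plug is entering the funnel mouth without any force. I'll lower the rest of the way.

{"op": "step_arm", "data": {"linear": [[0,0,1.5],[0,0,3],[0,0,4],[0,0,4.8],[0,0,4.8],[0,0,4.8]], "yaw": [0,0,0,0,0,0], "gripper": [-1,-1,-1,-1,-1,-1]}}

```text
clock: 34.07
eef_pos: [452.1, -345.8, 198.7]
tool_rot: [3.142, 0.0, -0.859]
force: [0.2, -0.2, -1.0]
width: 17.9
```

{"op": "step_arm", "data": {"linear": [[0,0,0.7],[0,0,0.9],[0,0,0.9]], "yaw": [0,0,0], "gripper": [-1,-1,-1]}}

```text
clock: 34.32
eef_pos: [452.2, -345.8, 198.0]
tool_rot: [-3.142, -0.0, -0.859]
force: [0.2, -1.4, -0.0]
width: 17.9
```

{"op": "step_arm", "data": {"linear": [[0,0,0.5],[0,0,1],[0,0,1]], "yaw": [0,0,0], "gripper": [-1,-1,-1]}}

```text
clock: 34.57
eef_pos: [452.3, -346.0, 197.9]
tool_rot: [-3.141, -0.001, -0.859]
force: [-0.5, 1.4, 7.9]
width: 17.5
```

{"op": "step_arm", "data": {"linear": [[0,0,-0.5],[0,0,-0.5],[0,0,-0.5],[0,0,-0.5],[0,0,-0.5],[0,0,-15],[0,0,-45],[0,0,-75]], "yaw": [0,0,0,0,0,0,0,0], "gripper": [1,1,1,1,1,1,1,1]}}

```text
clock: 35.23
eef_pos: [451.4, -345.2, 271.7]
tool_rot: [3.14, 0.003, -0.859]
force: [0.5, -0.2, 0.3]
width: 85.4
```

{"op": "step_arm", "data": {"linear": [[-5,-25,-20],[-5,-50,-20],[-5,-60,-20],[-5,-60,-20],[-5,-60,-20]], "yaw": [0,0,0,0,0], "gripper": [1,1,1,1,1]}}

```text
clock: 35.65
eef_pos: [493.5, -302.7, 290.8]
tool_rot: [3.14, 0.002, -0.858]
force: [-0.9, 0.2, -1.0]
width: 85.2
```

```bash
python3 - <<'E'
from h import *
im=show('wrist','b27.png')
for n in('cover','funnel','holder'):
  for r in cams.regions_of('wrist',n)[:1]:
    P=pts(im,r['pixels']);zt=np.percentile(P[:,2],98);print(n,r['conf'],r['pixel'],zt.round(1))
    if n=='cover':
        k=P[P[:,2]>184];print('disc',outer(P[P[:,2]<178],168),'knob',cv2.minEnclosingCircle(k[:,:2].astype(np.float32)))
        d=P[(P[:,2]>168)&(P[:,2]<178)];d=d[np.hypot(*(d[:,:2]-[453,-345]).T)>14];print(np.linalg.lstsq(np.c_[d[:,:2]-d[:,:2].mean(0),np.ones(len(d))],d[:,2],rcond=None)[0].round(3))
im=show('scene','b27s.png')
cv2.imwrite('pics/b27z.png',cv2.resize(im['frame'][40:260,120:400,::-1],(770,605),interpolation=cv2.INTER_CUBIC)[:600])
show('top','b27t.png')
for n in('dishes','bottle','rack'):
    im=cams.get_image('top');r=cams.regions_of('top',n)[0];P=pts(im,r['pixels']);print(n,r['conf'],r['pixel'],P[:,:2].min(0).round(),P[:,:2].max(0).round())
E
```

```text
cover 0.6 [259.5, 259.0] 191.6
disc [ 453.2 -344.6   32.5] knob ((453.2256164550781, -344.5553894042969), 9.996416091918945)
[-7.00000e-03 -5.00000e-03  1.73105e+02]
funnel 0.8 [260.1, 217.8] 159.2
holder 0.65 [261.2, 178.8] 25.7
dishes 0.56 [231.9, 233.9] [419. 151.] [475. 204.]
bottle 0.86 [250.1, 140.7] [750.  74.] [812. 140.]Traceback (most recent call last):
  File "<stdin>", line 13, in <module>
IndexError: list index out of range
```

View pics/b27.png

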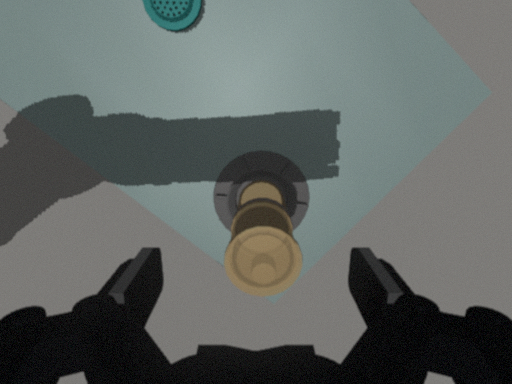

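View pics/b27z.png

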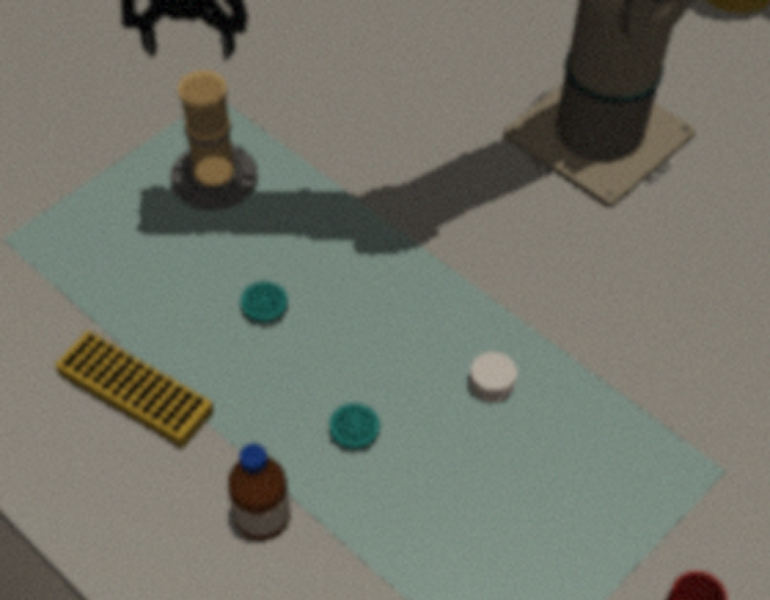

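The stack is complete and upright. The cover disc is at z≈173 (172 expected) and its axis is (453.2,-344.6), the same as the funnel's. I'm handing it in.

```bash
python3 -c "
from cell import ctrl
print(ctrl.read_state()['force']);print(ctrl.finish_job())"
```

```text
[ 0.72943503 -0.64714656 -0.45621688]
the job is handed in; nothing more can be done
None
```

I put the filter unit back together in the holder and handed the job in at about 36 s: jar, support plate, funnel, then cover. I lowered each part until it touched and released it before fetching the next. No verdict was reported.

| Part | Contact height vs. prediction | Height in the picture after release | Axis in the picture (x, y in mm) |
|---|---|---|---|
| Jar | 69.9 vs. 70 mm | rim about 94 mm (93 expected) | (453.5, -345.3); holder at (454.4, -345) |
| Support plate | 106.7 vs. about 106.5 mm | disc top about 106–108 mm (106 expected) | (453.5, -344.5) |
| Funnel | 145.6 vs. 145.6 mm | rim about 168 mm (166 expected) | (453.2, -344.6), average of two fits |
| Cover | 197.9 vs. 198 mm | disc about 173 mm (172 expected), tilt below 0.01 rad | (453.2, -344.6) |

- **Heights:** the pictures read 1–2 mm high. Other depth readings were high by a similar amount, so I put this down to the camera calibration rather than to poor seating.
- **Bystanders:** the dishes and the bottle measured within a few millimetres of their starting positions, which is within the measurement noise. The network missed the rack in the last top picture, so I judged it only by eye in the scene picture, where it looked unmoved.
- **Gripper:** at hand-in it was open and clear of the stack, with the measured force close to zero.

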